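# Thread a hook onto the utensil rail and close up the row

## Task

Take the steel rail hanger that stands on the worktop, enter its foot into the open, flared end of the utensil rail with its hook on the same side of the rail as the hook of the hanger already there, and slide it along, pushing that other hanger ahead of it, until you feel both packed together against the stop clamped somewhere inside the channel's far half. Then press the row home with a firm but gentle push of about 10 N for half a second, never forcing anything beyond 25 N, then let go and leave the other things on the worktop where they are.

Things in the scene. Friction and masses are not known exactly. Their poses are not given: they have to be found in the camera images.
- hanger: Steel rail hanger to be threaded, standing on the worktop left of the rail; about 0.16 kg. Origin under its foot's centre, z up, y = the way along the rail. Foot 25 (x) x 36 (y) x 10 (z) mm; neck 8 (x) x 26 (y) up to z=22; cross arm z=22 to 27, 16 wide, x=-34 to +12; upright grip tab 9 (x) x 26 (y), z=27 to 71; a J hook of 6 mm wire at the arm's -x end.
- hanger_grip (a point): Where to grip the hanger to be threaded: middle of its tab, 52 mm above the foot's underside, fingers closing along the hanger's x (tab 9 mm thick; cross arm's top is 25 mm below this point, tab's top 19 mm above).
- hanger_tip (a point): Upturned tip of the J hook of the hanger to be threaded (hanger frame -56, 0, 18 mm; the hook dips to z=4).
- parked: The hanger already in the rail: identical shape and axes to hanger. Loose in the channel, its foot on the channel floor, hook on the rail's -x side; slides along with 1 to 2 N of friction.
- rail: Utensil rail, fixed: straight aluminium C-channel on two posts on a wooden base 100 x 200 x 12 mm. Origin on the worktop under its middle; y along the rail to its open end, z up, hooks on its -x side. Channel y=-120 to +120 mm, 36 wide outside; floor z=94, inside 28 wide, 14 high; two lips above (z=108 to 112) leave a 12 mm slot for the neck. Foot play: 1.5 mm each side, 4 mm in height.
- rail_mouth (a point): Middle of the channel floor at the open end, where the lips begin (rail frame 0, 120, 94 mm). From here outward the two side walls and the floor flare away by about 5 mm over 24 mm, without lips, to guide the foot in. Wall cabinets hang over the back of the worktop: handles from world x=0.59 m on, above z=0.39 m.
- rail_end (a point): Middle of the channel floor at the outside of the black cap that closes the far end (rail frame 0, -120, 94 mm). Inside the channel, 22 to 62 mm from this point, a rigid dark stop block is clamped, face to the open end (rail y=-98 to -58). Its place is not measured and differs each time: find it by feel. Packed, the hangers' origins are 18 and 54 mm before its face.
- honey_jar: Bystander: honey jar, 71 mm wide, 110 mm tall, origin under its centre.
- salt_shaker: Bystander: salt shaker, 44 mm wide, 90 mm tall, origin under its centre.
- orange: Bystander: orange, about 82 mm, origin under its centre.
- capsule_d: Bystander: small coffee capsule 38 mm wide, 28 mm tall.
There are look-alikes about, which are no part of the job. Leave any pink or red look-alike of the parked alone.

How it is judged:
By the outcome, as a careful person would: the job done as asked, in the order asked, and still so for the second after the job is handed in, with the robot touching nothing.
It also fails if it takes over 72 s, if anything falls off the work surface, if the arm or the gripper's body presses on something with over 40 N, if the wrist force passes 120 N, or if a joint passes its speed limit or range.

## Robot

A 6-joint arm with a two-finger parallel gripper is mounted at the origin on a cart in front of the work surface, level with it; the furniture and walls round the work are solid. World frame = base frame: x ahead of the robot, y to its left, z up, the work surface at z = 0. Lengths are in mm, angles in rad, forces in N, time in s.
With the tool pointing down it reaches from about 350 to 925 mm from the base axis. Payload 6.4 kg.
Tool frame: the origin (TCP) lies at the very end of the fingers, on their centre line; the grasp point (between the pads) lies behind it (robot.hold_point_z is the z of the grasp point in the tool frame, in mm); z points along the fingers, y is the line along which they close (so a half turn about z gives the same grasp; the last joint's range is limited). The gripper opens to 85 mm and grips with 20 to 120 N. Pads are 22 mm wide; open, the fingers measure 114 mm over their backs; the gripper's body (76 mm by 85 mm) begins 54 mm behind the grasp point. The pads swing forward as they close: fully open they stand 13 mm farther back than shut.
Start: joints at [1.084, 0.245, 1.558, -0, 1.339, -0.174], TCP at [200.018, 618.471, 210.49] pointing down, gripper open.
Joint ranges: [-3.13, 3.13], [-1.02, 2.26], [0.13, 2.54], [-0.95, 4.09], [0.21, 2.88], [-2.74, 2.74]. Speed limits (rad/s): [2.57, 2.57, 3.14, 3.14, 3.14, 3.14].

## Interface

Orientations are given as a unit quaternion [x, y, z, w].
In Python, from bench import telemetry, viewer, robot gives the robot as it stands.
- The arm moves only by the tool carry_out, never from a script. Its argument "targets" is a list of rows, each a list of 2 entries, a list of its own where there are three numbers: the shift along the world's x, y, z in mm, then the turn, a rotation vector about the world's x, y, z in degrees. A call has 1 to 10 rows; each row shifts and turns the commanded pose from where the row before left it; what a row does not reach is not made up. A row lasts 1/10 s, in which the tool goes at most 50 mm and 8.59 degrees, less where a joint would pass 70% of its speed; a pose out of reach is approached as far as the arm can. A call is refused whole if a number of a shift passes 50 or a number of a turn 8.59, either way. A call with a gripper value outside its range is refused whole. "hand" is the opening in per cent of the stroke, from 0 (shut) to 100 (fully open), set as the call begins (left out, the last holds). The fingers move at their own pace and stop on an object; the grip force is fixed at half the most. Time passes only in rows, so rows that do not move let the fingers close. It gives the time, the measured TCP pose, the force, the opening and the grip force at its end, in the units of the state.
- telemetry.get_state(): the state, without advancing time (a new reading comes with each control period).
- viewer.snapshot(name): name is "scene" or "top" or "wrist"; returns a dict with "frame" (480x640x3 uint8, blue, green, red), "z_map" (480x640 float32, mm along the optical axis (not along the pixel's ray), 0 where there is no reading), "K" (3x3 intrinsics, pixels), "position" and "attitude" of the camera in the world. Camera axes: x right, y down, z forward; pixel columns grow to the right and rows downward; lengths in mm; the calibration is good to about 2 mm. A picture is of the moment at which its call begins.
- robot.sign_off(): hands the job in; it is judged then, once.
The state is a dict: "time_s": time; "joints": joint angles; "dq": joint speeds; "effort": joint torques, N m; "tcp_pos": TCP position; "tcp_rot": TCP orientation; "contact_force": force on the tool from outside, world axes, zero at the start; "wrist_torque": the same for the moment, N m; "width": finger opening in mm; "finger_force": force on a finger pad.
Only numpy, scipy, OpenCV 4.12 (cv2) and the standard library are available. Lean on these libraries where they do the work, as an engineer would, in place of code of your own. Each camera call takes 0.05 s, during which the arm holds its last target. There are 200 camera calls.

## Working session

There is one attempt and no reset: what is moved stays moved. The work goes in short steps, Python scripts to look and compute and a tool call to move; the robot and the scene stay as the last step left them, time stands still between calls to the robot, and variables do not carry over. Pictures are saved under pics/ and viewed, at most 10 in all, crops included, and the job is handed in when it is done.

Besides the shell and the picture viewer there is one more tool, called after "Request:" as name(argument=value, ...), one argument or row to a line, values as JSON. carry_out: Moves the arm, as the interface text tells. Its arguments: {"type":"object","properties":{"targets":{"type":"array"},"hand":{"type":"number"}},"required":["targets"]}

```bash
mkdir -p pics; cat > h.py <<'E'
import numpy as np, cv2, pickle
from scipy.spatial.transform import Rotation as R
def att(a):
    a=np.array(a,float)
    return a if a.shape==(3,3) else R.from_quat(a).as_matrix()
def cloud(s):
    z=s["z_map"].astype(float);K=np.array(s["K"]);v,u=np.mgrid[:480,:640]
    P=np.stack([(u-K[0,2])/K[0,0]*z,(v-K[1,2])/K[1,1]*z,z],-1)
    W=P@att(s["attitude"]).T+np.array(s["position"]); W[z==0]=np.nan
    return W
def snap(n,tag):
    from bench import viewer
    s=viewer.snapshot(n); pickle.dump(s,open(f"pics/{tag}.pkl","wb")); cv2.imwrite(f"pics/{tag}.png",s["frame"]); return s
def load(tag): return pickle.load(open(f"pics/{tag}.pkl","rb"))
E
python3 - <<'E'
from h import *
from bench import telemetry,robot
a=snap("scene","scene0");b=snap("top","top0")
for s in(a,b):print(s["K"],s["position"],s["attitude"])
st=telemetry.get_state();print(st,robot.hold_point_z)
E
```

```text
[[624.69733905   0.         323.53265236]
 [  0.         624.69733905 236.19855607]
 [  0.           0.           1.        ]] [-126.57215303 1321.24795271  819.39323604] [-0.21729155  0.83463252 -0.49121372  0.12199186]
[[604.74568008   0.         320.41764754]
 [  0.         604.74568008 254.21061518]
 [  0.           0.           1.        ]] [-344.4154874   111.26670413 1512.95096179] [ 0.71412934 -0.64996088  0.17354281 -0.19352786]
{'time_s': 0.1, 'joints': array([ 1.08387906e+00,  2.45741022e-01,  1.55888322e+00, -2.04444009e-05,
        1.33870143e+00, -1.74086304e-01]), 'dq': array([-0.00017326, -0.00118402, -0.00281286, -0.00014256,  0.00149459,
        0.00158613]), 'effort': array([-2.53013668e-04, -4.30677295e+01, -3.27126539e+01, -1.18281246e-04,
        2.90986238e-03,  7.20063923e-06]), 'tcp_pos': array([199.77769725, 617.97755764, 209.49737968]), 'tcp_rot': array([ 1.55776064e-01,  9.87792016e-01, -8.22845039e-04, -2.71791147e-04]), 'contact_force': array([ 0.05065517, -0.15285685, -0.41055241]), 'wrist_torque': array([-0.0324656 , -0.01825903, -0.00851707]), 'finger_force': 0.0, 'width': 85.63252056616173} -18.700000000000003
```

View pics/scene0.png

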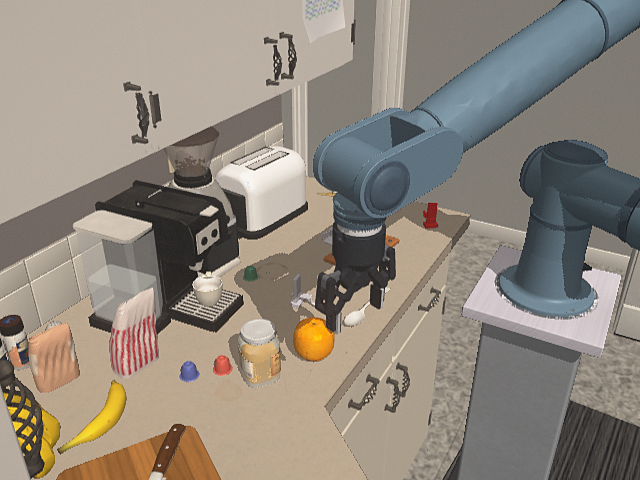

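View pics/top0.png

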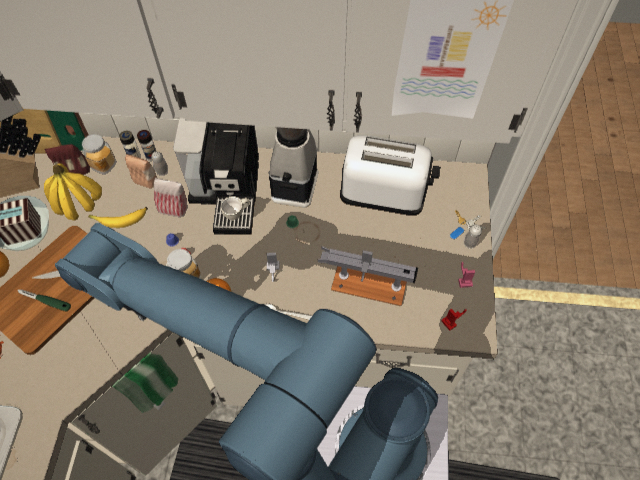

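The top view shows the steel hanger at about (272,265), the rail from (320,257) to (417,272), and the parked hanger at (367,262). The pink (467,275) and red (453,320) look-alikes are off to the right, and I'll leave them alone. Next I'll measure the hanger and rail and enlarge that area.

```bash
python3 - <<'E'
from h import *
s=load("top0");W=cloud(s)
c=s["frame"][225:325,240:440];cv2.imwrite("pics/crop1.png",cv2.resize(c,(800,400),interpolation=cv2.INTER_CUBIC))
def reg(u0,u1,v0,v1,z0,z1):
    w=W[v0:v1,u0:u1].reshape(-1,3);return w[(w[:,2]>z0)&(w[:,2]<z1)]
def box(n,w):
    r=cv2.minAreaRect(w[:,:2].astype(np.float32));print(n,len(w),np.round(w.mean(0),1),np.round(r[0],1),np.round(r[1],1),round(r[2],1),np.round(w.min(0)),np.round(w.max(0)))
box("hang",reg(255,290,240,290,15,100))
box("hangtop",reg(255,290,240,290,60,90))
box("railtop",reg(310,425,235,290,100,118))
box("parkedtab",reg(340,400,235,290,150,180))
box("parked",reg(340,400,235,290,120,180))
for n,(u,v) in dict(orange=(218,284),capsule=(292,221),jar=(180,260)).items():print(n,np.round(W[v,u]))
w=reg(310,425,235,290,100,118);m=w[:,:2].mean(0);U,S,V=np.linalg.svd(w[:,:2]-m);d=V[0];t=(w[:,:2]-m)@d;print(d,m+d*t.min(),m+d*t.max())
E
```

```text
hang 167 [467.  330.5  41.1] [451.5 333. ] [25.5 66.2] 86.6 [418. 319.  15.] [484. 345.  83.]
hangtop 40 [475.1 332.1  68.7] [475.4 331.9] [11.7 23.2] 7.7 [468. 320.  60.] [481. 344.  83.]
railtop 945 [444.9  56.6 110.1] [432.7  69. ] [262.8  80.2] 81.1 [394. -65. 100.] [492. 199. 118.]
parkedtab 54 [449.1  70.6 161.1] [451.1  71. ] [25.8 11. ] 88.8 [445.  58. 151.] [457.  84. 173.]
parked 147 [443.9  72.  142. ] [441.6  97.8] [75.1 40.6] 76.3 [415.  58. 120.] [466. 131. 173.]
orange [367. 459.  78.]
capsule [624. 293.  18.]
jar [411. 564. 114.]
[-0.1511324  -0.98851353] [466.30533454 196.76535161] [426.5773821  -63.08374412]
```

View pics/crop1.png

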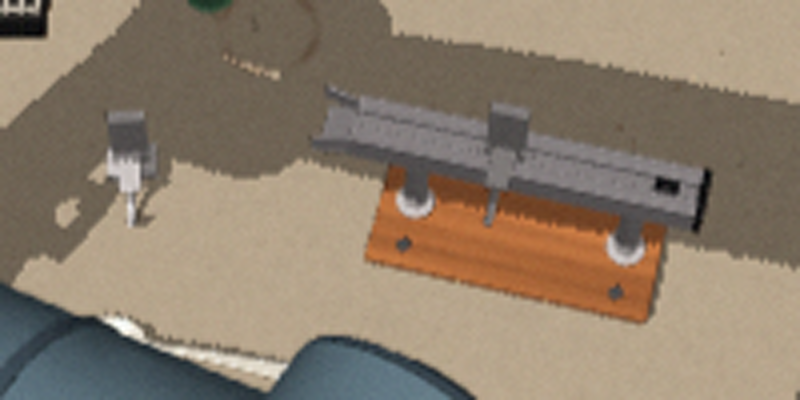

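The enlarged crop shows three grey or steel items: the free hanger at top-view (272,263), the parked one in the rail at (367,262), and the rail itself. The look-alikes are pink and red. The steel one left of the open mouth is the target, with its hook on −x. I'll move above it now.

Request:
carry_out(
  targets=[
    [[28,-30,0],[0,0,-8]],
    [[28,-30,0],[0,0,-8]],
    [[28,-30,0],[0,0,-8]],
    [[28,-30,0],[0,0,-8]],
    [[28,-30,0],[0,0,-8]],
    [[28,-30,0],[0,0,-8]],
    [[28,-30,0],[0,0,-8]],
    [[28,-30,0],[0,0,-8]],
    [[28,-30,0],[0,0,-8]],
    [[23,-16,0],[0,0,0]],
  ],
  hand=100,
)

```text
time_s: 1.1
tcp_pos: [476.1, 330.2, 210.0]
tcp_rot: [0.708, 0.706, -0.0, -0.0]
contact_force: [-0.4, 0.7, 0.2]
width: 85.4
finger_force: 0.0
```

```bash
python3 - <<'E'
from h import *
from bench import telemetry
w=snap("wrist","w1");t=snap("top","top1")
st=telemetry.get_state();M=R.from_quat(st["tcp_rot"]).as_matrix();print(st["tcp_pos"],M.round(3),w["position"],st["joints"])
W=cloud(w);print(np.nanmin(w["z_map"][w["z_map"]>0]))
for z0,z1 in((62,80),(20,32),(5,30)):
    m=(W[...,2]>z0)&(W[...,2]<z1)&(abs(W[...,0]-455)<75)&(abs(W[...,1]-332)<40);p=W[m]
    if len(p): r=cv2.minAreaRect(p[:,:2].astype(np.float32));print(z0,len(p),p.mean(0).round(1),r)
E
```

```text
[477.16306763 330.14825336 210.08451916] [[ 0.003  1.     0.   ]
 [ 1.    -0.003 -0.001]
 [-0.001  0.    -1.   ]] [477.26960481 394.85998718 374.226832  ] [ 4.10257984e-01  8.41710939e-02  1.74011328e+00 -6.10994404e-04
  1.31756048e+00  4.13381355e-01]
50.000378
62 318 [478.5 334.4  71.4] ((478.5988464355469, 333.5167541503906), (8.965583801269531, 26.142988204956055), 7.744692802429199)
20 632 [463.3 331.9  27.4] ((455.4584045410156, 332.44451904296875), (70.03377532958984, 20.9656925201416), 8.957749366760254)
5 1073 [465.  333.8  20.7] ((455.725341796875, 330.31536865234375), (71.02532958984375, 35.993263244628906), 7.589977741241455)
```

View pics/w1.png

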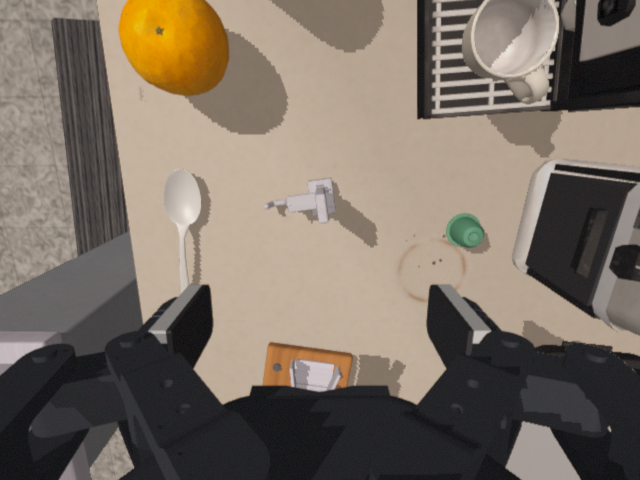

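The wrist view shows the hanger at (320,198), with its hook to the left (−x) at (270,205). Its yaw is about +8° and the tab centre is about (478.5, 333.7). I'll turn 8° and go down.

Request:
carry_out(
  targets=[
    [[1,3,-30],[0,0,8]],
    [[0,0,-30],[0,0,0]],
    [[0,0,-30],[0,0,0]],
    [[0,0,-30],[0,0,0]],
    [[0,0,-25],[0,0,0]],
    [[0,0,-20],[0,0,0]],
    [[0,0,-10],[0,0,0]],
    [[0,0,0],[0,0,0]],
    [[0,0,0],[0,0,0]],
  ],
)

```text
time_s: 2.1
tcp_pos: [476.4, 336.0, 36.3]
tcp_rot: [0.655, 0.755, 0.001, 0.0]
contact_force: [0.3, 0.3, 0.3]
width: 85.2
finger_force: 0.0
```

Request:
carry_out(
  targets=[
    [[0,0,0],[0,0,0]],
    [[0,0,0],[0,0,0]],
    [[0,0,0],[0,0,0]],
    [[0,0,0],[0,0,0]],
    [[0,0,0],[0,0,0]],
    [[0,0,0],[0,0,0]],
    [[0,0,0],[0,0,0]],
    [[0,0,0],[0,0,0]],
  ],
  hand=0,
)

```text
time_s: 2.9
tcp_pos: [476.2, 335.5, 35.7]
tcp_rot: [0.656, 0.755, 0.0, 0.0]
contact_force: [0.2, -0.1, 1.0]
width: 7.1
finger_force: 62.0
```

Request:
carry_out(
  targets=[
    [[0,0,25],[0,0,0]],
    [[0,0,40],[0,0,0]],
    [[0,0,40],[0,0,-8]],
    [[0,0,40],[0,0,-8]],
    [[0,-10,40],[0,0,0]],
    [[-5,-45,10],[0,0,0]],
    [[-5,-45,0],[0,0,0]],
    [[-5,-45,0],[0,0,0]],
    [[-5,-45,0],[0,0,0]],
    [[0,0,0],[0,0,0]],
  ],
)

```text
time_s: 3.9
tcp_pos: [455.3, 141.7, 229.9]
tcp_rot: [0.756, 0.654, -0.001, 0.0]
contact_force: [0.6, 0.5, -2.1]
width: 7.1
finger_force: 61.8
```

Request:
carry_out(
  targets=[
    [[0,0,0],[0,0,0]],
    [[0,0,0],[0,0,0]],
  ],
)

```text
time_s: 4.1
tcp_pos: [455.9, 146.0, 230.3]
tcp_rot: [0.754, 0.657, -0.0, -0.0]
contact_force: [0.2, -0.8, -1.0]
width: 7.4
finger_force: 61.8
```

```bash
python3 - <<'E'
from h import *
from bench import telemetry
w=snap("wrist","w2");t=snap("top","top2")
st=telemetry.get_state();M=R.from_quat(st["tcp_rot"]).as_matrix();print(st["tcp_pos"],M.round(3),w["position"],st["contact_force"],st["width"])
E
```

```text
[455.88155086 146.43573684 230.25446764] [[ 0.136  0.991 -0.001]
 [ 0.991 -0.136  0.   ]
 [ 0.    -0.001 -1.   ]] [465.79834223 209.92362429 394.46970133] [ 0.12846501 -0.48878658 -1.48012454] 7.180326401801672
```

View pics/w2.png

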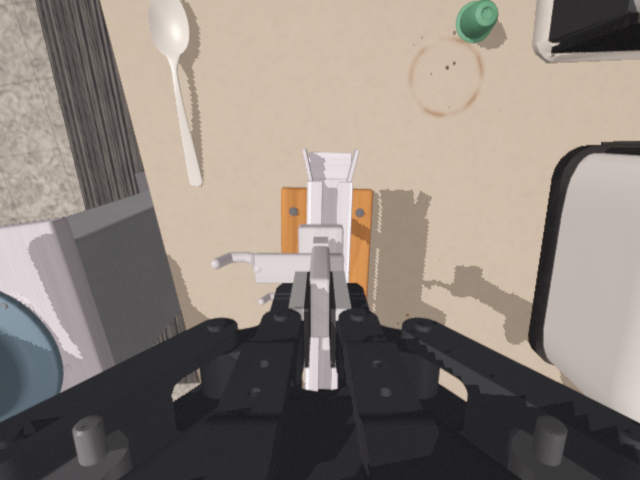

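The wrist view shows the flared mouth at rows 150–182, columns 305–357, with the lips starting at row 182. The held hanger's foot is at (320,238). I'll measure both in the same frame.

```bash
python3 - <<'E'
from h import *
w=load("w2");W=cloud(w);tcp=np.array([455.88,146.44,230.25])
zm=W[...,2]
# rail lips rows 184-222
L=[]
for v in range(184,222,3):
    u=[k for k in range(290,365) if 105<zm[v,k]<118]
    f=[k for k in range(290,365) if 88<zm[v,k]<100]
    if u: 
        a,b=W[v,u[0]],W[v,u[-1]];L.append((a+b)/2);print(v,u[0],u[-1],a.round(1),b.round(1),"slot",f[:1],f[-1:], (W[v,f[0]]/2+W[v,f[-1]]/2).round(1) if f else "")
L=np.array(L);p=np.polyfit(L[:,1],L[:,0],1);print("dx/dy",p,np.degrees(np.arctan(p[0])))
for v in range(148,190,3):print(v,W[v,330].round(1),W[v,316].round(1))
# hanger held
for z0,z1,n in((190,212,"foot"),(212,230,"arm"),(230,275,"tab")):
    m=(zm>z0)&(zm<z1);m[:215]=0;m[300:]=0;m[:,:205]=0;m[:,350:]=0
    q=W[m];r=cv2.minAreaRect(q[:,:2].astype(np.float32));print(n,len(q),q.mean(0).round(1),q.min(0).round(1),q.max(0).round(1),r)
for v in range(222,262,4):
    u=[k for k in range(290,352) if zm[v,k]>185];print(v,(u[0],u[-1],W[v,u[0]].round(1),W[v,u[-1]].round(1)) if u else "", W[v,320].round(1))
# from top view
t=load("top2");T=cloud(t);
m=(T[...,2]>108)&(T[...,2]<117)&(abs(T[...,1]-60)<150)&(abs(T[...,0]-445)<60);q=T[m];q=q[(q[:,0]-445-0.151*(q[:,1]-60)).__abs__()<22];r=cv2.minAreaRect(q[:,:2].astype(np.float32));print(len(q),r,q[:,1].min(),q[:,1].max())
E
```

```text
184 307 352 [450.8 174.7 112.8] [485.8 169.9 113.2] slot [323] [337] [468.9 169.9  95.4]
187 307 352 [450.3 172.2 111.2] [485.5 167.6 113.4] slot [323] [337] [468.6 167.4  95.1]
190 307 352 [450.  169.8 111. ] [485.4 164.9 111.6] slot [323] [337] [468.2 164.8  94.6]
193 307 352 [449.7 167.7 113.1] [485.  162.8 113.1] slot [323] [336] [467.5 162.4  94.8]
196 307 352 [449.3 165.1 111.8] [484.8 160.3 112.4] slot [322] [336] [466.7 159.9  94.6]
199 307 351 [449.  162.8 111.8] [483.7 157.9 112. ] slot [322] [336] [466.4 157.3  94.7]
202 307 351 [448.6 160.4 112. ] [483.5 155.5 112. ] slot [322] [336] [466.  154.9  95.2]
205 307 351 [448.3 158.  112.3] [483.1 153.2 112.6] slot [322] [336] [465.7 152.4  95.4]
208 307 351 [447.9 155.7 112.6] [482.9 150.6 111.4] slot [322] [336] [465.4 149.7  94.9]
211 307 351 [447.5 153.1 112. ] [482.6 148.3 112.2] slot [322] [336] [465.  147.1  95. ]
214 307 351 [447.2 150.6 111.8] [482.3 146.1 113.2] slot [322] [336] [464.7 144.5  94.8]
217 307 351 [446.7 148.  111. ] [482.1 143.  110.8] slot [322] [336] [464.3 141.9  95. ]
220 307 351 [446.5 146.  113.2] 
[... 1574 characters left out ...]
, array([446.4, 157.4, 204.5]), array([471. , 153.8, 204. ])) [458.5 156.7 208.1]
242 (298, 342, array([445.9, 154.9, 203.9]), array([470.1, 152.1, 205.8])) [458.5 156.9 216.1]
246 (299, 342, array([446.2, 152.9, 205. ]), array([469.8, 149.6, 205.1])) [458.5 156.5 221.9]
250 (299, 342, array([445.9, 150.7, 205.4]), array([469.6, 147.3, 205.2])) [458.6 157.  230. ]
254 (290, 342, array([442.6, 154. , 220.6]), array([469. , 150.2, 220.3])) [458.5 156.5 234.6]
258 (290, 343, array([442.5, 152.3, 222.1]), array([469.2, 148.8, 222.7])) [458.5 156.9 241.4]
339 ((437.9225769042969, -2.7463111877441406), (122.53132629394531, 38.96088790893555), 80.5534896850586) -64.36798696608285 55.315446955281985
```

Request:
carry_out(
  targets=[
    [[6,25,0],[0,0,-0.7]],
    [[6,25,0],[0,0,0]],
    [[7,28,0],[0,0,0]],
    [[0,0,-25],[0,0,0]],
    [[0,0,-30],[0,0,0]],
    [[0,0,-25],[0,0,0]],
    [[0,0,-15],[0,0,0]],
    [[0,0,-3],[0,0,0]],
    [[0,0,0],[0,0,0]],
    [[0,0,0],[0,0,0]],
  ],
)

```text
time_s: 5.2
tcp_pos: [476.1, 223.9, 134.0]
tcp_rot: [0.758, 0.652, 0.001, 0.001]
contact_force: [-0.1, -0.2, -0.4]
width: 7.5
finger_force: 61.8
```

```bash
python3 - <<'E'
from h import *
from bench import telemetry
w=snap("wrist","w3")
st=telemetry.get_state();M=R.from_quat(st["tcp_rot"]).as_matrix();print(st["tcp_pos"],M.round(4),st["contact_force"],st["wrist_torque"],st["width"])
W=cloud(w);zm=W[...,2]
F=[]
for v in range(222,262,4):
    u=[k for k in range(285,355) if 90<zm[v,k]<115]
    if u:
        print(v,u[0],u[-1],W[v,u[0]].round(1),W[v,u[-1]].round(1))
# tool frame offset vs w2
E
```

```text
[476.17117684 223.8120354  134.14320898] [[ 1.498e-01  9.887e-01  2.900e-03]
 [ 9.887e-01 -1.498e-01  7.000e-04]
 [ 1.100e-03  2.800e-03 -1.000e+00]] [-0.12014962 -0.96577997 -1.12171225] [ 0.01836906  0.01814394 -0.02456713] 7.331094174298446
226 299 342 [468.  240.8 103.2] [491.9 237.5 104.6]
230 298 343 [467.5 239.7 107.7] [492.  236.4 109.5]
234 298 343 [467.2 237.6 108.1] [491.7 233.8 107.9]
238 298 343 [466.9 235.6 109.1] [491.4 231.5 108. ]
242 299 343 [467.1 233.3 109.4] [491.1 229.  107.3]
246 299 342 [466.7 230.9 109. ] [490.2 227.2 108.8]
250 299 342 [466.3 228.5 108.7] [489.9 224.7 108.1]
```

Request:
carry_out(
  targets=[
    [[-1.6,0,-2],[0,0,0]],
    [[0,0,0],[0,0,0]],
    [[-0.9,-5.9,0],[0,0,0]],
    [[-0.9,-5.9,0],[0,0,0]],
    [[-0.7,-4.9,0],[0,0,0]],
    [[-0.6,-4,0],[0,0,0]],
    [[-0.6,-4,0],[0,0,0]],
    [[-0.6,-4,0],[0,0,0]],
    [[0,0,0],[0,0,0]],
  ],
)

```text
time_s: 6.15
tcp_pos: [469.1, 194.3, 130.5]
tcp_rot: [0.758, 0.652, -0.0, 0.0]
contact_force: [-0.4, 0.1, -0.1]
width: 7.2
finger_force: 61.8
```

```bash
python3 - <<'E'
from bench import telemetry
st=telemetry.get_state();print(st["tcp_pos"],st["contact_force"],st["wrist_torque"],st["tcp_pos"][0]-0.14804*st["tcp_pos"][1])
E
```

```text
[469.08729164 194.31241787 130.49075329] [-0.44929666  0.07743967 -0.09645584] [-0.01906238  0.00060279  0.03518206] 440.321281299753
```

Request:
carry_out(
  targets=[
    [[0.8,0,1.3],[0,0,0]],
    [[0,0,0],[0,0,0]],
    [[0,0,0],[0,0,0]],
  ],
)

```text
time_s: 6.45
tcp_pos: [470.0, 194.9, 131.9]
tcp_rot: [0.758, 0.652, 0.0, 0.0]
contact_force: [-0.2, 0.2, -0.7]
width: 7.1
finger_force: 61.8
```

```bash
python3 - <<'E'
from h import *
from bench import telemetry
w=snap("wrist","w4")
st=telemetry.get_state();print(st["tcp_pos"],st["contact_force"],st["wrist_torque"],st["tcp_pos"][0]-0.14804*st["tcp_pos"][1])
W=cloud(w);zm=W[...,2]
f=w["frame"][170:290,240:400];cv2.imwrite("pics/c4.png",cv2.resize(f,(800,600),interpolation=cv2.INTER_CUBIC))
E
```

```text
[469.96718005 194.90924738 131.82263487] [-0.60244122  0.88134229 -1.55060657] [ 0.07356691 -0.02114111 -0.01483613] 441.1128150681884
```

View pics/c4.png

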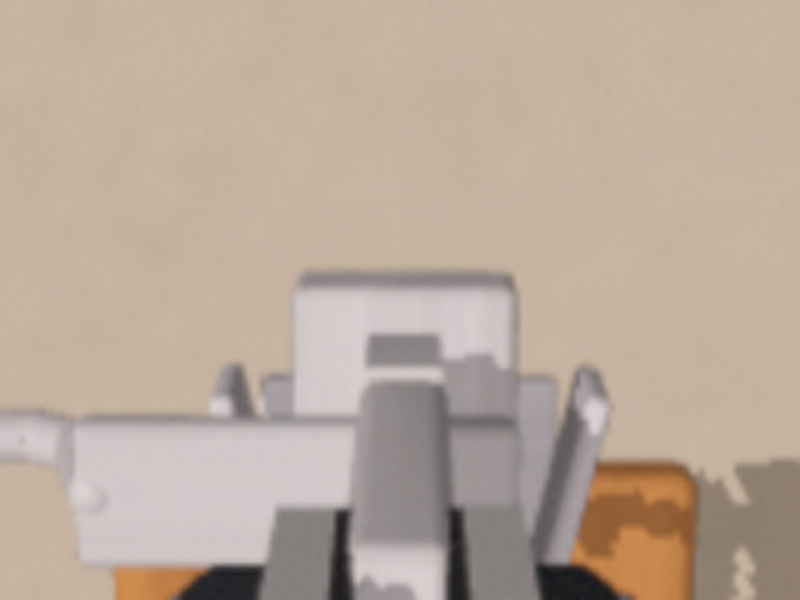

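The crop shows the foot (columns 296–515) centred between the flare walls (212–607), so I'll feed it in.

Request:
carry_out(
  targets=[
    [[-0.4,-3,0],[0,0,0]],
    [[-0.5,-3,0],[0,0,0]],
    [[-0.4,-3,0],[0,0,0]],
    [[-0.4,-3,0],[0,0,0]],
    [[-0.5,-3,0],[0,0,0]],
    [[0,0,0],[0,0,0]],
  ],
)

```text
time_s: 7.1
tcp_pos: [467.7, 179.4, 131.8]
tcp_rot: [0.758, 0.652, -0.0, 0.0]
contact_force: [-0.9, 0.0, -0.8]
width: 7.1
finger_force: 61.8
```

```bash
cat > st.py <<'E'
from bench import telemetry
import numpy as np
st=telemetry.get_state();p=st["tcp_pos"];d=np.array([-0.1465,-0.9892,0]);f=np.array(st["contact_force"])
print(st["time_s"],p.round(2),f.round(2),np.round(st["wrist_torque"],2),"icpt",round(p[0]-0.14804*p[1],2),"along",round((p-[468.4,172.8,0])@d,2),"Fback",round(-f@d,2),"Flat",round(f@[.9892,-.1465,0],2),st["width"])
E
python3 st.py
```

```text
7.1 [467.69 179.39 131.79] [-0.86  0.01 -0.77] [-0.04  0.04 -0.02] icpt 441.13 along -6.42 Fback -0.12 Flat -0.85 7.0923919460524605
```

Request:
carry_out(
  targets=[
    [[-0.7,-5,0],[0,0,0]],
    [[-0.8,-5,0],[0,0,0]],
    [[-0.7,-5,0],[0,0,0]],
    [[-0.8,-5,0],[0,0,0]],
    [[-0.7,-5,0],[0,0,0]],
    [[0,0,0],[0,0,0]],
  ],
)

```text
time_s: 7.7
tcp_pos: [464.0, 154.2, 131.8]
tcp_rot: [0.759, 0.652, -0.0, 0.0]
contact_force: [-1.0, 0.8, -1.5]
width: 7.1
finger_force: 61.8
```

```bash
python3 st.py
```

```text
7.7 [463.95 154.17 131.77] [-0.97  0.81 -1.54] [-0.01  0.01 -0.01] icpt 441.13 along 19.08 Fback 0.65 Flat -1.07 7.058431970501438
```

Request:
carry_out(
  targets=[
    [[-0.7,-5,0],[0,0,0]],
    [[-0.8,-5,0],[0,0,0]],
    [[-0.7,-5,0],[0,0,0]],
    [[-0.8,-5,0],[0,0,0]],
    [[-0.7,-5,0],[0,0,0]],
    [[0,0,0],[0,0,0]],
  ],
)

```text
time_s: 8.3
tcp_pos: [460.3, 129.2, 131.8]
tcp_rot: [0.759, 0.652, -0.0, 0.0]
contact_force: [0.9, 0.5, -1.9]
width: 7.1
finger_force: 61.8
```

```bash
python3 st.py
```

```text
8.3 [460.29 129.21 131.8 ] [ 0.88  0.47 -1.89] [-0.01  0.06 -0.01] icpt 441.16 along 44.31 Fback 0.59 Flat 0.8 7.145283473732449
```

Request:
carry_out(
  targets=[
    [[-0.6,-4,0],[0,0,0]],
    [[-0.6,-4,0],[0,0,0]],
    [[-0.4,-3,0],[0,0,0]],
    [[-0.4,-3,0],[0,0,0]],
    [[-0.5,-3,0],[0,0,0]],
    [[-0.4,-3,0],[0,0,0]],
    [[-0.5,-3,0],[0,0,0]],
    [[-0.4,-3,0],[0,0,0]],
  ],
)

```text
time_s: 9.1
tcp_pos: [456.5, 103.7, 131.8]
tcp_rot: [0.758, 0.652, 0.0, -0.0]
contact_force: [0.4, 1.2, -1.7]
width: 7.3
finger_force: 61.9
```

```bash
python3 st.py
```

```text
9.1 [456.5  103.68 131.82] [ 0.38  1.21 -1.7 ] [ 0.26 -0.08  0.02] icpt 441.15 along 70.11 Fback 1.25 Flat 0.2 7.330306165477442
```

Request:
carry_out(
  targets=[
    [[-0.4,-3,0],[0,0,0]],
    [[-0.5,-3,0],[0,0,0]],
    [[-0.4,-3,0],[0,0,0]],
    [[-0.5,-3,0],[0,0,0]],
    [[-0.4,-3,0],[0,0,0]],
    [[-0.4,-3,0],[0,0,0]],
    [[-0.5,-3,0],[0,0,0]],
    [[-0.4,-3,0],[0,0,0]],
    [[-0.5,-3,0],[0,0,0]],
    [[-0.4,-3,0],[0,0,0]],
  ],
)

```text
time_s: 10.1
tcp_pos: [452.1, 73.5, 131.8]
tcp_rot: [0.758, 0.652, -0.0, -0.0]
contact_force: [0.1, -0.1, -0.4]
width: 6.9
finger_force: 61.9
```

```bash
python3 st.py
```

```text
10.1 [452.06  73.52 131.78] [ 0.12 -0.13 -0.43] [ 0.17 -0.    0.03] icpt 441.18 along 100.6 Fback -0.11 Flat 0.13 6.927948683464023
```

```bash
python3 - <<'E'
from h import *
s=load("top0");W=cloud(s);d=np.array([-0.1465,-0.9892,0]);f=s["frame"]
for u in range(398,416):
  for v in (270,271):
    print(u,v,f[v,u],W[v,u].round(0),round((W[v,u]-[468.4,172.8,0])@d,1))
E
```

```text
398 270 [120 118 125] [445. -16.  95.] 190.4
398 271 [113 111 120] [442. -16.  95.] 190.9
399 270 [126 128 130] [446. -19.  95.] 193.0
399 271 [127 126 132] [442. -19.  95.] 193.5
400 270 [127 127 132] [445. -21.  96.] 195.6
400 271 [127 125 132] [445. -22.  90.] 196.2
401 270 [123 122 128] [447. -24.  93.] 198.2
401 271 [127 129 133] [445. -25.  91.] 198.8
402 270 [125 126 133] [443. -26. 100.] 200.7
402 271 [115 117 121] [442. -27.  98.] 201.3
403 270 [108 107 112] [448. -30.  93.] 203.4
403 271 [82 81 83] [443. -30.  95.] 203.9
404 270 [21 19 20] [443. -32. 101.] 205.8
404 271 [12  9  9] [434. -30. 112.] 206.1
405 270 [19 16 15] [441. -34. 105.] 208.3
405 271 [21 20 21] [437. -34. 108.] 208.8
406 270 [20 15 19] [436. -35. 114.] 210.7
406 271 [37 34 39] [436. -36. 109.] 211.3
407 270 [28 29 28] [443. -39. 103.] 213.5
407 271 [24 24 24] [440. -39. 103.] 214.0
408 270 [45 42 43] [437. -41. 113.] 215.8
408 271 [17 18 15] [438. -42. 107.] 216.5
409 270 [56 56 58] [439. -44. 111.] 218.5
409 271 [37 36 39] [439. -44. 106.] 219.1
410 270 [103 103 106] [436. -46. 116.] 220.9
410 271 [124 124 129] [446. -48.  93.] 222.1
411 270 [116 114 119] [439. -49. 111.] 223.6
411 271 [113 109 115] [449. -52.  89.] 224.8
412 270 [129 128 132] [439. -51. 113.] 226.1
412 271 [102 102 106] [444. -53.  97.] 227.1
413 270 [128 125 131] [441. -54. 108.] 228.8
413 271 [93 95 98] [437. -54. 111.] 229.2
414 270 [125 123 129] [439. -57. 113.] 231.2
414 271 [88 87 91] [439. -57. 107.] 231.9
415 270 [77 77 80] [442. -60. 109.] 233.9
415 271 [25 24 24] [437. -59. 112.] 234.3
```

Request:
carry_out(
  targets=[
    [[-0.3,-2,0],[0,0,0]],
    [[-0.3,-2,0],[0,0,0]],
    [[-0.3,-2,0],[0,0,0]],
    [[-0.3,-2,0],[0,0,0]],
    [[-0.3,-2,0],[0,0,0]],
    [[-0.3,-2,0],[0,0,0]],
    [[-0.3,-2,0],[0,0,0]],
    [[-0.3,-2,0],[0,0,0]],
    [[0,0,0],[0,0,0]],
  ],
)

```text
time_s: 11.0
tcp_pos: [449.7, 57.4, 131.8]
tcp_rot: [0.758, 0.652, -0.0, 0.0]
contact_force: [-0.5, -0.9, -1.8]
width: 7.1
finger_force: 61.9
```

```bash
python3 st.py
```

```text
11.0 [449.67  57.43 131.77] [-0.5  -0.89 -1.82] [ 0.03 -0.03 -0.02] icpt 441.17 along 116.87 Fback -0.95 Flat -0.36 7.070809997285885
```

Request:
carry_out(
  targets=[
    [[-0.15,-1,0],[0,0,0]],
    [[-0.15,-1,0],[0,0,0]],
    [[-0.15,-1,0],[0,0,0]],
    [[-0.15,-1,0],[0,0,0]],
  ],
)

```text
time_s: 11.4
tcp_pos: [449.1, 53.7, 131.8]
tcp_rot: [0.758, 0.652, 0.0, -0.0]
contact_force: [-0.5, 0.0, -1.4]
width: 7.3
finger_force: 61.9
```

Request:
carry_out(
  targets=[
    [[-0.15,-1,0],[0,0,0]],
    [[-0.15,-1,0],[0,0,0]],
    [[-0.15,-1,0],[0,0,0]],
    [[-0.15,-1,0],[0,0,0]],
  ],
)

```text
time_s: 11.8
tcp_pos: [448.5, 49.7, 131.8]
tcp_rot: [0.758, 0.652, 0.0, 0.0]
contact_force: [-0.7, 1.7, 0.0]
width: 7.3
finger_force: 61.9
```

```bash
python3 - <<'E'
from h import *
t=snap("top","top5");f=t["frame"][225:325,290:440];cv2.imwrite("pics/c5.png",cv2.resize(f,(780,520),interpolation=cv2.INTER_CUBIC))
E
python3 st.py
```

```text
11.85 [448.49  49.57 131.77] [-0.12  0.63 -1.13] [0.18 0.03 0.01] icpt 441.15 along 124.82 Fback 0.61 Flat -0.21 7.134904947653969
```

View pics/c5.png

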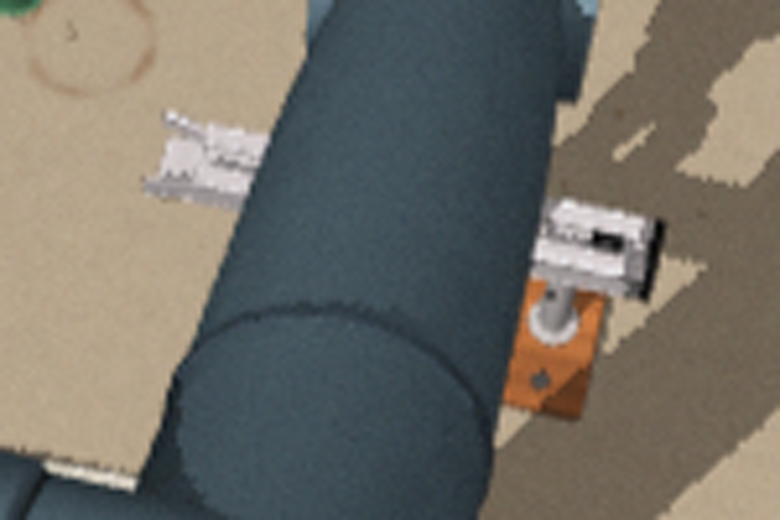

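The arm hides the hangers in this view. The dark block is still at crop (607,240), so contact should come near along ≈ 148. I'll continue by feel.

Request:
carry_out(
  targets=[
    [[-0.15,-1,0],[0,0,0]],
    [[-0.15,-1,0],[0,0,0]],
    [[-0.15,-1,0],[0,0,0]],
    [[-0.15,-1,0],[0,0,0]],
  ],
)

```text
time_s: 12.25
tcp_pos: [447.9, 45.7, 131.8]
tcp_rot: [0.758, 0.652, -0.0, -0.0]
contact_force: [-0.7, 0.9, 0.5]
width: 7.1
finger_force: 61.9
```

```bash
python3 st.py
```

```text
12.25 [447.89  45.69 131.79] [-0.66  0.9   0.53] [ 0.32 -0.13 -0.04] icpt 441.13 along 128.74 Fback 0.79 Flat -0.79 7.1069740929719885
```

Request:
carry_out(
  targets=[
    [[-0.15,-1,0],[0,0,0]],
    [[-0.15,-1,0],[0,0,0]],
    [[-0.15,-1,0],[0,0,0]],
    [[-0.15,-1,0],[0,0,0]],
  ],
)

```text
time_s: 12.65
tcp_pos: [447.3, 41.7, 131.8]
tcp_rot: [0.758, 0.652, 0.0, -0.0]
contact_force: [-0.8, 1.0, -1.0]
width: 7.2
finger_force: 61.9
```

Request:
carry_out(
  targets=[
    [[-0.15,-1,0],[0,0,0]],
    [[-0.15,-1,0],[0,0,0]],
    [[-0.15,-1,0],[0,0,0]],
    [[-0.15,-1,0],[0,0,0]],
  ],
)

```text
time_s: 13.05
tcp_pos: [446.7, 37.7, 131.8]
tcp_rot: [0.758, 0.652, -0.0, -0.0]
contact_force: [-0.0, 1.1, -1.3]
width: 7.6
finger_force: 61.9
```

Along ≈ 137. I'll go on in 3 mm calls.

Request:
carry_out(
  targets=[
    [[-0.15,-1,0],[0,0,0]],
    [[-0.15,-1,0],[0,0,0]],
    [[-0.15,-1,0],[0,0,0]],
  ],
)

```text
time_s: 13.35
tcp_pos: [446.2, 34.7, 131.8]
tcp_rot: [0.758, 0.652, -0.0, 0.0]
contact_force: [-0.2, 1.5, 0.1]
width: 7.2
finger_force: 61.9
```

Request:
carry_out(
  targets=[
    [[-0.15,-1,0],[0,0,0]],
    [[-0.15,-1,0],[0,0,0]],
    [[-0.15,-1,0],[0,0,0]],
  ],
)

```text
time_s: 13.65
tcp_pos: [445.8, 31.7, 131.8]
tcp_rot: [0.758, 0.652, 0.0, -0.0]
contact_force: [0.1, 1.7, -0.6]
width: 7.4
finger_force: 61.9
```

Along ≈ 143. From here I'll use 0.5 mm rows.

Request:
carry_out(
  targets=[
    [[-0.08,-0.5,0],[0,0,0]],
    [[-0.07,-0.5,0],[0,0,0]],
    [[-0.08,-0.5,0],[0,0,0]],
    [[-0.07,-0.5,0],[0,0,0]],
  ],
)

```text
time_s: 14.05
tcp_pos: [445.5, 29.7, 131.8]
tcp_rot: [0.758, 0.652, -0.0, -0.0]
contact_force: [-0.4, -0.1, -1.2]
width: 7.1
finger_force: 61.9
```

Request:
carry_out(
  targets=[
    [[-0.08,-0.5,0],[0,0,0]],
    [[-0.07,-0.5,0],[0,0,0]],
    [[-0.08,-0.5,0],[0,0,0]],
    [[-0.07,-0.5,0],[0,0,0]],
  ],
)

```text
time_s: 14.45
tcp_pos: [445.2, 27.7, 131.8]
tcp_rot: [0.758, 0.652, -0.0, -0.0]
contact_force: [0.5, 1.1, 0.0]
width: 7.3
finger_force: 61.9
```

Request:
carry_out(
  targets=[
    [[-0.08,-0.5,0],[0,0,0]],
    [[-0.07,-0.5,0],[0,0,0]],
    [[-0.08,-0.5,0],[0,0,0]],
  ],
)

```text
time_s: 14.75
tcp_pos: [445.1, 26.8, 131.9]
tcp_rot: [0.758, 0.652, 0.001, -0.0]
contact_force: [0.4, 4.5, -0.3]
width: 7.2
finger_force: 62.0
```

Contact: 4.5 N, and the TCP is lagging its command by about 0.6 mm. I'll raise the push gradually.

Request:
carry_out(
  targets=[
    [[-0.05,-0.3,0],[0,0,0]],
    [[0,0,0],[0,0,0]],
  ],
)

```text
time_s: 14.95
tcp_pos: [445.1, 26.7, 132.0]
tcp_rot: [0.758, 0.652, 0.001, -0.001]
contact_force: [0.3, 6.2, 0.2]
width: 7.3
finger_force: 62.0
```

Request:
carry_out(
  targets=[
    [[-0.08,-0.5,0],[0,0,0]],
    [[0,0,0],[0,0,0]],
  ],
)

```text
time_s: 15.15
tcp_pos: [445.1, 26.6, 132.0]
tcp_rot: [0.758, 0.652, 0.001, -0.001]
contact_force: [0.9, 7.0, -0.4]
width: 7.0
finger_force: 62.1
```

Request:
carry_out(
  targets=[
    [[-0.08,-0.5,0],[0,0,0]],
    [[0,0,0],[0,0,0]],
  ],
)

```text
time_s: 15.35
tcp_pos: [445.1, 26.4, 132.1]
tcp_rot: [0.758, 0.652, 0.002, -0.001]
contact_force: [1.2, 8.0, -0.5]
width: 7.4
finger_force: 62.1
```

```bash
python3 st.py
```

```text
15.35 [445.1   26.38 132.09] [ 1.2   7.96 -0.54] [ 1.75 -0.25 -0.04] icpt 441.2 along 148.25 Fback 8.05 Flat 0.02 7.352614668697721
```

Request:
carry_out(
  targets=[
    [[-0.1,-0.7,0],[0,0,0]],
    [[0,0,0],[0,0,0]],
    [[0,0,0],[0,0,0]],
  ],
)

```text
time_s: 15.65
tcp_pos: [445.1, 26.1, 132.2]
tcp_rot: [0.759, 0.652, 0.002, -0.001]
contact_force: [1.4, 9.0, 0.9]
width: 7.4
finger_force: 62.1
```

Request:
carry_out(
  targets=[
    [[-0.1,-0.7,0],[0,0,0]],
    [[0,0,0],[0,0,0]],
    [[0,0,0],[0,0,0]],
    [[0,0,0],[0,0,0]],
    [[0,0,0],[0,0,0]],
    [[0,0,0],[0,0,0]],
    [[0,0,0],[0,0,0]],
    [[0,0,0],[0,0,0]],
  ],
)

```text
time_s: 16.45
tcp_pos: [445.1, 25.9, 132.2]
tcp_rot: [0.759, 0.652, 0.002, -0.002]
contact_force: [1.3, 10.6, 1.7]
width: 7.6
finger_force: 62.2
```

```bash
python3 st.py
```

```text
16.45 [445.05  25.86 132.2 ] [ 1.33 10.64  1.73] [ 2.53 -0.32 -0.06] icpt 441.22 along 148.77 Fback 10.72 Flat -0.24 7.555590509198461
```

Held at about 10 N for more than 0.5 s. Next I'll ease off to about 2–3 N, lower the foot to the floor, and check.

Request:
carry_out(
  targets=[
    [[0.15,1,0],[0,0,0]],
    [[0.15,1,0],[0,0,0]],
    [[0,0,-0.5],[0,0,0]],
    [[0,0,-0.5],[0,0,0]],
    [[0,0,-0.4],[0,0,0]],
    [[0,0,0],[0,0,0]],
  ],
)

```text
time_s: 17.05
tcp_pos: [445.4, 26.6, 131.0]
tcp_rot: [0.758, 0.652, 0.001, -0.0]
contact_force: [0.9, 6.8, 2.4]
width: 7.2
finger_force: 62.3
```

```bash
python3 st.py
```

```text
17.05 [445.43  26.58 131.01] [0.92 6.77 2.37] [ 1.4  -0.08 -0.07] icpt 441.5 along 148.01 Fback 6.83 Flat -0.08 7.249432628408667
```

Request:
carry_out(
  targets=[
    [[0.05,0.4,-0.3],[0,0,0]],
    [[0.05,0.4,-0.2],[0,0,0]],
    [[0,0,0],[0,0,0]],
  ],
)

```text
time_s: 17.35
tcp_pos: [445.4, 26.8, 130.3]
tcp_rot: [0.758, 0.652, 0.001, 0.0]
contact_force: [1.6, 6.0, 2.0]
width: 7.1
finger_force: 62.2
```

```bash
python3 st.py
```

```text
17.35 [445.44  26.83 130.34] [1.61 5.98 1.98] [ 1.1  -0.17 -0.01] icpt 441.47 along 147.76 Fback 6.15 Flat 0.71 7.050787206459735
```

Request:
carry_out(
  targets=[
    [[0.06,0.4,-0.2],[0,0,0]],
    [[0,0,0],[0,0,0]],
    [[0,0,0],[0,0,0]],
  ],
)

```text
time_s: 17.65
tcp_pos: [445.3, 26.9, 129.9]
tcp_rot: [0.758, 0.652, 0.0, 0.0]
contact_force: [1.5, 4.1, 2.8]
width: 7.1
finger_force: 62.2
```

Request:
carry_out(
  targets=[
    [[0,0,0],[0,0,0]],
    [[0,0,0],[0,0,0]],
    [[0,0,0],[0,0,0]],
    [[0,0,0],[0,0,0]],
    [[0,0,0],[0,0,0]],
    [[0,0,0],[0,0,0]],
  ],
  hand=45,
)

```text
time_s: 18.25
tcp_pos: [445.0, 26.7, 129.7]
tcp_rot: [0.758, 0.652, -0.0, 0.0]
contact_force: [-0.3, 0.3, -0.0]
width: 38.4
finger_force: 0.0
```

Request:
carry_out(
  targets=[
    [[0,0,10],[0,0,0]],
    [[0,0,15],[0,0,0]],
    [[0,0,25],[0,0,0]],
    [[0,0,30],[0,0,0]],
    [[0,0,30],[0,0,0]],
    [[0,-30,10],[0,0,0]],
    [[0,-40,0],[0,0,0]],
    [[0,0,0],[0,0,0]],
    [[0,0,0],[0,0,0]],
  ],
)

```text
time_s: 19.15
tcp_pos: [445.1, -43.7, 250.3]
tcp_rot: [0.759, 0.651, 0.0, 0.0]
contact_force: [-0.5, -0.0, 0.3]
width: 38.4
finger_force: 0.0
```

```bash
python3 - <<'E'
from h import *
w=snap("wrist","w6");t=snap("top","top6");W=cloud(w);T=cloud(t);d=np.array([-0.1465,-0.9892,0]);l=np.array([.9892,-.1465,0])
A=(W-[468.4,172.8,0])@d;B=(W-[468.4,172.8,0])@l;z=W[...,2]
m=(z>140)&(z<180)&(abs(B)<12)&(A>60)&(A<220)
h=np.histogram(A[m],bins=np.arange(120,210,3));print([(int(b),int(n)) for n,b in zip(*h) if n])
m=(z>155)&(z<180)&(abs(B)<12)&(A>60)&(A<220);print(z[m].max() if m.any() else None)
f=w["frame"];print(w["position"])
E
python3 st.py
```

```text
[(135, 33), (138, 60), (141, 69), (144, 70), (147, 56), (150, 69), (153, 70), (156, 56), (159, 59), (171, 63), (174, 56), (177, 60), (180, 64), (183, 51), (186, 56), (189, 58), (192, 53), (195, 48)]
167.88986019098826
[455.74374922  20.04831424 414.5214971 ]
19.25 [444.94 -42.68 249.82] [-0.73  0.44  0.32] [-0.02  0.    0.01] icpt 451.26 along 216.59 Fback 0.32 Flat -0.79 38.53064608705809
```

View pics/w6.png

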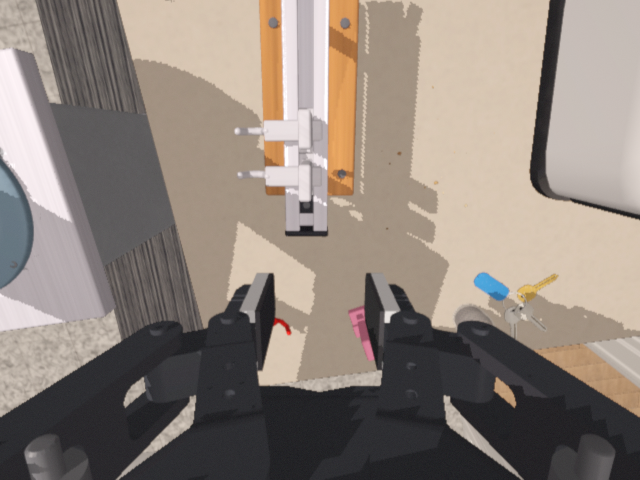

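The final view shows both hangers packed 36 mm apart, with tabs at (305,130) and (305,178). They are against the dark stop at (306,207), hooks on the same side, and the gripper is clear.

```bash
python3 -c "
from bench import robot
print(robot.sign_off())"
```

```text
the job is handed in; nothing more can be done
None
```

The job is handed in: the hanger is in the rail with its hook on the same side as the parked one, both are packed against the stop and were pressed at about 10 N for over half a second (highest reading 10.7 N), and the gripper let go and touched nothing else.

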